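# Free the jammed rinse basket and stand it to dry

### The job

A steel rinse basket is jammed inside the rinse cup of one of the two tilted stands, its ears caught under the cup's clips. Grip the basket by its rim, twist it until its ears are out from under the clips, draw it out of the cup, and set it down gently (lowered in the grip, not dropped), upright and wholly on the cork drying slab. Leave the jar, spray bottle and brush where they are.

Things in the scene. Friction and masses are not known exactly. Their poses are not given: they have to be found in the camera images.
- basket: Loose steel rinse basket, open top, 112 mm tall, about 220 g, jammed in the white cup of 'stand'. Origin: centre of its underside; z points out of its mouth. Body diameter 80 mm at the foot (flat underside, radius 40 mm), 83 mm at z = 80 mm; above that a thick collar, and two ears at +y and -y (see basket_rim, basket_ear).
- basket_rim (a point): Centre of the basket's mouth, level with the collar's top edge (basket z = 112 mm). The collar, from basket z = 82 to 112 mm, has outer diameter 100 mm and inner diameter 82 mm: a 9 mm wall to pinch with one finger inside and one outside. Seated, the collar starts 8 mm above the cup's edge and ends 38 mm above it.
- basket_ear (a point): Tip of the basket's +y ear, 63 mm from the axis, basket z = 79 mm. Each of the two ears (+y and -y) is a flat tab 12 mm wide, 6 mm thick (basket z = 76 to 82 mm), sticking out from the body below the collar.
- stand: Fixed dark steel stand (base plate 170 x 120 mm) holding a white plastic cup that leans 30 degrees from vertical, mouth towards the robot. Frame is the cup's: origin at the centre of its underside, 55 mm above the table; z along its axis out of the mouth; x to the high, far side of the mouth; y sideways. The seated basket's origin lies at z = 5 mm on this axis.
- cup_mouth (a point): Centre of the mouth of the cup in 'stand' (stand z = 79 mm). Cup 79 mm tall, outer diameter 99 mm, inner diameter 92 mm, floor 5 mm thick. The basket has about 4 mm of play all round and, once its ears are clear of the clips, draws out freely along the cup's z.
- clip (a point): Inner lower edge of the stand's +y clip (53 mm from the axis, stand z = 87 mm); its twin is at -y. Steel, 14 mm wide, out to 75 mm, top at stand z = 93 mm. Each presses about 4 N on an ear and gives only 3 mm: no straight pull frees it. Turn the basket either way about its axis, 25 to 35 degrees, to clear both (up to 1 N m; it starts within 5 degrees of the stand's y).
- spare_stand: A second, identical stand with clips and an empty white cup; not needed. Same frame as 'stand'. Which stand is on which place varies.
- slab: Fixed square cork drying slab, 170 x 170 mm, 10 mm thick, lying flat. Origin: centre of its underside (table level); its top is at z = 10 mm; x and y along its sides.
- jar: Bystander: closed glass jar, 68 mm diameter, 85 mm tall, upright. Origin at the centre of its underside.
- spray: Bystander: blue spray bottle with clear cap, 48 mm diameter, 170 mm tall, upright. Origin at the centre of its underside.
- brush: Bystander: flat paint brush 170 mm long, lying along its x axis. Origin under its middle.
Not all that is in view belongs to the job. Of the things like the basket, leave any that is green; of the rest the larger one is meant. Of the things shaped like the slab, the cork one is meant.

How it is judged (in metres and radians):
On the way, in this order (a step that is already met when the one before it is completed fails the run):
1. the basket is twisted in its cup while still seated (angle between the y axis of basket and the y axis of stand, either way round above 0.17 rad and z of basket in the frame of stand below 0.025 m), for 0.1 s.
2. the basket is drawn wholly out of the cup (distance between basket and stand above 0.1 m), for 0.1 s.
3. the basket is lowered to the slab in the grip, not dropped (height (world z) of basket below 0.025 m and horizontal distance between basket and slab below 0.075 m and contact force between the fingers and basket above 0.5 N), for 0.1 s.
At the end, for the whole second after the job is handed in: The basket stands upright, mouth up (within 0.10 rad), with its whole underside on the cork slab (its axis within 47 mm of the slab's centre along each side), resting on it, let go and still (angle between basket's own z axis and vertical below 0.1 rad and height (world z) of basket between 0.006 and 0.016 m and x of basket in the frame of slab between -0.047 and 0.047 m and y of basket in the frame of slab between -0.047 and 0.047 m and contact force between basket and slab above 0.5 N and linear speed of basket below 0.02 m/s and contact force between the fingers and basket below 0.1 N); the robot touches nothing.
It fails at once if the basket is slammed or dropped onto the slab (over 60 N) (contact force between basket and slab above 60 N).
It fails at once if the jar is moved (over 30 mm) (distance of jar from where it was at the start of the episode above 0.03 m).
It fails at once if the spray bottle is moved (over 30 mm) (distance of spray from where it was at the start of the episode above 0.03 m).
It fails at once if the brush is moved (over 30 mm) (distance of brush from where it was at the start of the episode above 0.03 m).
It also fails if it takes over 48 s, if anything falls off the work surface, if the arm or the gripper's body presses on something with over 40 N, if the wrist force passes 120 N, or if a joint passes its speed limit or range.

### The arm

A 6-joint arm with a two-finger parallel gripper is mounted at the origin on the work surface. World frame = base frame: x ahead of the robot, y to its left, z up, the work surface at z = 0. Lengths are in mm, angles in rad, forces in N, time in s.
With the tool pointing down it reaches from about 200 to 875 mm from the base axis. Payload 3.4 kg.
Tool frame: the origin (TCP) lies on the centre line of the jaws, within the pads' length; the fingertips stand robot.tips_ahead ahead of it and the grasp point (between the pads) is the TCP (robot.tips_ahead is the distance from the TCP to the fingertips, in mm); z points along the fingers, y is the line along which they close (so a half turn about z gives the same grasp; the last joint's range is limited). The gripper opens to 94 mm and grips with 3 to 60 N. Pads are 16 mm wide; open, the fingers measure 119 mm over their backs; the gripper's body (75 mm by 177 mm) begins 78 mm behind the grasp point.
Start: joints at [-1.442, 0.276, 1.505, -0, 1.361, -0.121], TCP at [142.143, -557.188, 224.493] pointing down, gripper open.
Joint ranges: [-2.89, 2.89], [-0.75, 2.08], [0.22, 2.7], [-1.18, 4.32], [0.11, 2.71], [-2.7, 2.7]. Speed limits (rad/s): [2.57, 2.57, 3.14, 3.14, 3.14, 3.14].

### API

Orientations are given as [roll, pitch, yaw] about the fixed x, y, z axes, in that order (R = Rz(yaw) Ry(pitch) Rx(roll)).
In Python, from station import robot gives the robot as it stands. Calls block until the motion is done:
- robot.move_ptp(position, orientation): joint-space move of the TCP to a pose.
- robot.line_to(position, speed=150, frame=None, guard=None): straight line of the TCP; frame=None keeps the orientation; speed is the mean speed in mm/s. With guard (N) it stops when the force on the tool has changed by that much, and returns True; else False.
- robot.movej(angles): joint-space move.
- robot.gripper_to(opening, strength=None): finger opening in mm; strength is the grip in N (None keeps the last); returns when the fingers have stopped.
- robot.hold(seconds).
- robot.ik(position, orientation): joint angles nearest the present ones, or None.
- robot.camera(name): name is "side" or "top" or "wrist"; returns the picture (400x640x3 uint8, red, green, blue); there is no depth.
- robot.camera_model(name): a dict with "fx", "fy", "cx", "cy" (pixels), "T" (4x4, takes a point from camera to world coordinates). Camera axes: x right, y up, looking along -z (the intrinsics and any distortion apply to the point x, -y, -z); pixel columns grow to the right and rows downward; lengths in mm; the calibration is good to about 2 mm. A picture is of the moment at which its call begins: read the wrist's pose just before it. camera_model takes no time and is no camera call; for the wrist camera it gives the pose at the moment of the call.
A pose or a line that the arm cannot do raises robot.Unreachable and nothing moves.
- robot.hand_in(): hands the job in; it is judged then, once.
Readings, each from a call of its own:
- robot.current_clock(): time.
- robot.current_joint_positions(): joint angles.
- robot.current_qvel(): joint speeds.
- robot.current_effort(): joint torques, N m.
- robot.current_eef_pos(): TCP position.
- robot.current_tcp_rot(): TCP orientation.
- robot.current_wrist_force(): force on the tool from outside, world axes, zero at the start.
- robot.current_ft_torque(): the same for the moment, N m.
- robot.current_opening(): finger opening in mm.
- robot.current_finger_force(): force on a finger pad.
Only numpy, scipy, OpenCV 4.12 (cv2) and the standard library are available. Lean on these libraries where they do the work, as an engineer would, in place of code of your own. Each camera call takes 0.05 s, during which the arm holds its last target. There are 200 camera calls.

## Working session

There is one attempt and no reset: what is moved stays moved. The work goes in short steps, each a Python script; the robot and the scene stay as the last script left them, time stands still between calls to the robot, and variables do not carry over. Pictures are saved under pics/ and viewed, at most 10 in all, crops included, and the job is handed in when it is done.

```bash
mkdir -p pics; ls; python3 - <<'E'
from station import robot
import cv2
for n in ("top","side"):
    im=robot.camera(n); m=robot.camera_model(n)
    cv2.imwrite(f"pics/{n}0.png",im[:,:,::-1]); print(n,{k:(v.round(3).tolist() if k=="T" else v) for k,v in m.items()})
print(robot.tips_ahead,robot.current_tcp_rot(),robot.current_clock())
E
```

```text
pics
top {'fx': 403.57624691401077, 'fy': 403.57624691401077, 'cx': 323.7834551544247, 'cy': 195.833802907083, 'T': [[0.026, 0.991, -0.135, 369.753], [-0.999, 0.022, -0.027, 69.195], [-0.023, 0.135, 0.991, 1330.047], [0.0, 0.0, 0.0, 1.0]]}
side {'fx': 467.9537001889909, 'fy': 467.9537001889909, 'cx': 316.562692021659, 'cy': 196.72250229342, 'T': [[0.943, 0.203, -0.263, 103.162], [-0.332, 0.604, -0.724, -1155.667], [0.012, 0.771, 0.637, 1223.009], [0.0, 0.0, 0.0, 1.0]]}
19.0 [-3.13997759e+00 -1.75206670e-04  2.49800104e-01] 0.1
```

View pics/top0.png

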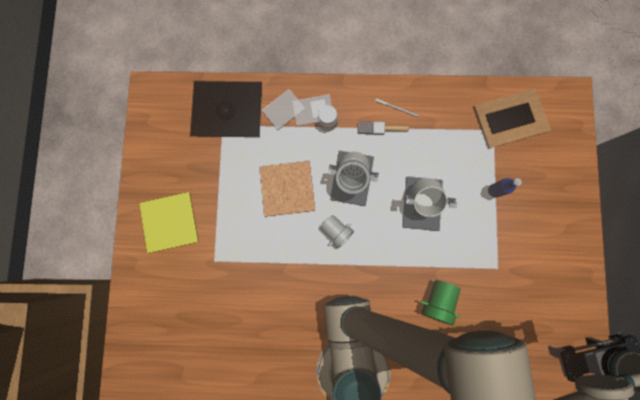

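View pics/side0.png

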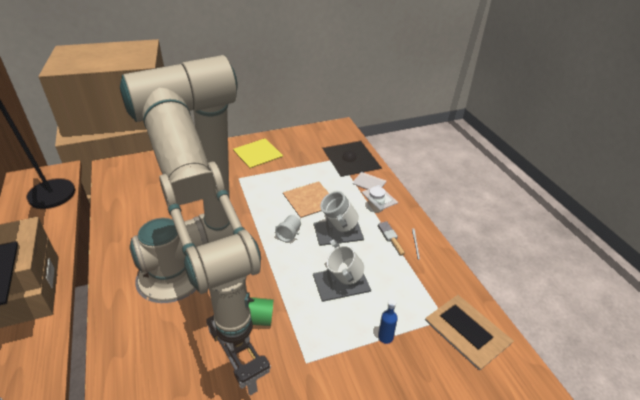

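The top view shows the jammed basket in the stand at about (352,175), the empty cup at (428,200), the cork at (287,188), a small loose decoy at (336,232) and a green decoy at (441,300). Next I'll enlarge both views.

```bash
python3 - <<'E'
import cv2,numpy as np
a=cv2.imread("pics/top0.png")[135:245,250:400]; b=cv2.imread("pics/side0.png")[170:270,270:370]
cv2.imwrite("pics/c1.png",cv2.resize(a,None,fx=5.3,fy=5.3,interpolation=2))
cv2.imwrite("pics/c2.png",cv2.resize(b,None,fx=6,fy=6,interpolation=2))
E
```

```text
(no output)
```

View pics/c1.png

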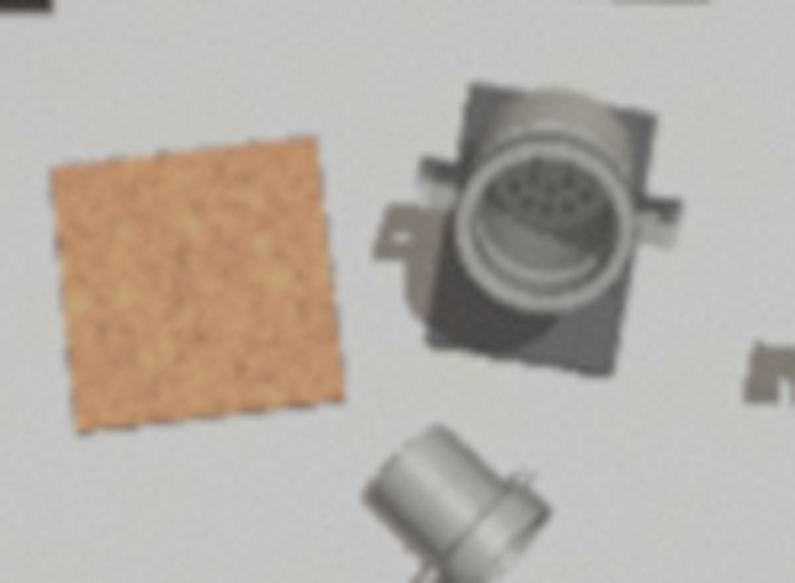

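View pics/c2.png

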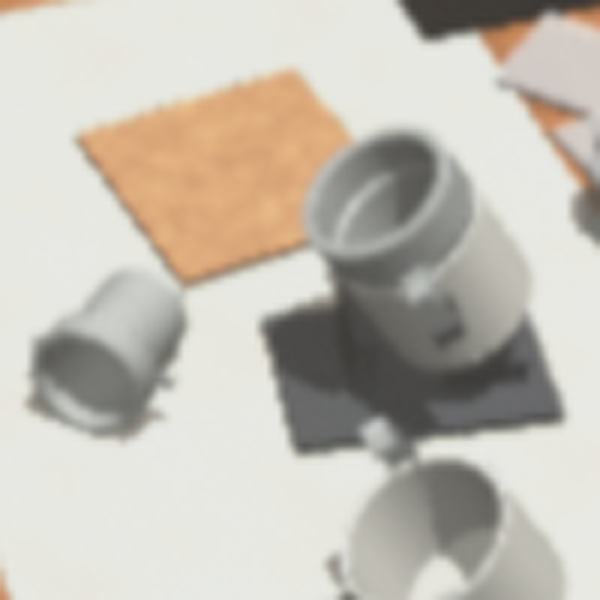

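The crops show the rim ellipse centred at about (353,177.6) in top and (333,202) in side. The stand base corners and slab corners are clear too, and the stand's ±y ears and clips lie left and right.

```bash
cat > h.py <<'E'
from station import robot
import numpy as np, cv2
def ray(n,uv):
    m=robot.camera_model(n); T=m["T"]
    d=T[:3,:3]@np.array([(uv[0]-m["cx"])/m["fx"],-(uv[1]-m["cy"])/m["fy"],-1.]); return T[:3,3],d
def onz(n,uv,z):
    o,d=ray(n,uv); return o+d*(z-o[2])/d[2]
def tri(a,b):
    (o,d),(p,e)=ray(*a),ray(*b); s=np.linalg.lstsq(np.c_[d,-e],p-o,rcond=None)[0]
    q,r=o+d*s[0],p+e*s[1]; return (q+r)/2,np.linalg.norm(q-r)
E
python3 - <<'E'
from h import *
t=lambda x,y:(x/5.3+250-.4,y/5.3+135-.4); s=lambda x,y:(x/6+270-.4,y/6+170-.4)
print(robot.camera_model("top").keys())
B=[onz("top",t(*p),6)[:2] for p in [(472,83),(657,117),(612,378),(428,345)]]
S=[onz("top",t(*p),10)[:2] for p in [(52,168),(316,137),(343,400),(78,432)]]
S2=[onz("side",s(*p),10)[:2] for p in [(78,138),(295,70),(187,283)]]
print("base",np.round(B),np.mean(B,0),[np.linalg.norm(B[i]-B[i-1]).round() for i in range(4)])
for i,j in((3,0),(2,1)): d=B[j]-B[i]; print("yaw",np.arctan2(d[1],d[0]))
for i,j in((0,1),(3,2)): d=B[i]-B[j]; print("yaw",np.arctan2(d[1],d[0])-np.pi/2)
print("slab",np.round(S),np.mean(S,0),[np.linalg.norm(S[i]-S[i-1]).round() for i in range(4)]); print(np.round(S2))
print("rim z156",onz("top",t(546,226),156.3),onz("side",s(378,192),156.3),tri(("top",t(546,226)),("side",s(378,192))))
E
```

```text
dict_keys(['fx', 'fy', 'cx', 'cy', 'T'])
base [[706.  59.]
 [686. -59.]
 [520. -32.]
 [538.  83.]] [612.2679518   12.67855949] [np.float64(170.0), np.float64(119.0), np.float64(169.0), np.float64(116.0)]
yaw -0.14172308481891707
yaw -0.1573226727327264
yaw -0.1666345169650154
yaw -0.15622988436375618
slab [[644. 323.]
 [668. 156.]
 [502. 135.]
 [478. 299.]] [572.94137183 228.05232105] [np.float64(168.0), np.float64(168.0), np.float64(168.0), np.float64(166.0)]
[[481. 293.]
 [647. 318.]
 [506. 129.]]
rim z156 [586.84540918  17.03680449 156.3       ] [588.7310418   13.87312186 156.3       ] (array([588.55347332,  16.63049038, 153.80984198]), np.float64(2.5189333075427447))
```

```bash
cat >> h.py <<'E'
from scipy.spatial.transform import Rotation as R
YAW=-0.155; RIM=np.array([587.8,15.5,156.3])
def cup():
    h=np.array([np.cos(YAW),np.sin(YAW),0]); u=np.array([0,0,1.]); c,s=np.cos(np.pi/6),.5
    z=c*u-s*h; x=c*h+s*u; return x,np.cross(z,x),z
def pose(side,twist,up,r=45.5,rim=None):
    """grip at +x (side=1) or -x side of rim, twisted about the cup axis, TCP 'up' mm above rim"""
    x,y,z=cup(); Q=R.from_rotvec(z*twist)
    p=(RIM if rim is None else rim)+Q.apply(side*r*x)+up*z
    return p,(Q*R.from_matrix(np.c_[y,x,-z])).as_euler("xyz")
E
python3 - <<'E'
from h import *
for s in (1,-1):
  for tw in (-.6,0,.6):
    for up in (-6,80,110):
      q=robot.ik(*pose(s,tw,up)); print(s,tw,up,None if q is None else np.round(q,2))
for a in np.arange(-3,3.2,.5):
  for s in (1,):
    y=np.array([np.cos(a),np.sin(a),0]); p=np.array([573,227,116])+45.5*y
    q=robot.ik(p,R.from_matrix(np.c_[np.cross(y,[0,0,-1]),y,[0,0,-1]]).as_euler("xyz")); print("place",a,None if q is None else np.round(q,2))
p,o=pose(1,0,100); robot.move_ptp(p+[0,0,60],o); robot.line_to(pose(1,0,60)[0])
im=robot.camera("wrist"); cv2.imwrite("pics/w1.png",im[:,:,::-1]); print(robot.current_eef_pos(),robot.current_clock())
m=robot.camera_model("wrist")
def proj(m,P):
    c=np.linalg.inv(m["T"])@np.r_[P,1]; return m["cx"]+m["fx"]*c[0]/-c[2], m["cy"]+m["fy"]*c[1]/c[2]
x,y,z=cup()
print("expected rim centre",proj(m,RIM),"edges",[np.round(proj(m,RIM+50*d)) for d in (x,-x,y,-y)],"clips",[np.round(proj(m,RIM-24*z+64*d)) for d in (y,-y)])
E
```

```text
1 -0.6 -6 [-0.13  0.16  1.95 -0.03  0.51  0.64]
1 -0.6 80 [-0.13  0.02  1.9  -0.02  0.7   0.64]
1 -0.6 110 [-0.13 -0.02  1.88 -0.02  0.77  0.64]
1 0 -6 [-0.07  0.17  1.92 -0.08  0.53  0.14]
1 0 80 [-0.06  0.04  1.87 -0.07  0.71  0.13]
1 0 110 [-0.06 -0.01  1.85 -0.07  0.78  0.13]
1 0.6 -6 [-0.01  0.18  1.93 -0.14  0.53 -0.35]
1 0.6 80 [ 0.    0.04  1.88 -0.12  0.71 -0.37]
1 0.6 110 [ 0.01 -0.    1.85 -0.12  0.78 -0.37]
-1 -0.6 -6 [ 0.01  0.14  2.1  -0.22  0.4   0.95]
-1 -0.6 80 [ 0.03 -0.02  2.04 -0.16  0.61  0.9 ]
-1 -0.6 110 [ 0.04 -0.07  2.02 -0.16  0.69  0.89]
-1 0 -6 [-0.05  0.12  2.13 -0.14  0.37  0.22]
-1 0 80 [-0.04 -0.04  2.07 -0.1   0.59  0.19]
-1 0 110 [-0.03 -0.09  2.05 -0.1   0.67  0.18]
-1 0.6 -6 [-0.12  0.12  2.12 -0.04  0.38 -0.54]
-1 0.6 80 [-0.12 -0.05  2.07 -0.03  0.6  -0.55]
-1 0.6 110 [-0.12 -0.1   2.04 -0.03  0.68 -0.55]
place -3.0 None
place -2.5 None
place -2.0 [ 0.2   0.37  1.65 -0.    1.12  2.2 ]
place -1.5 [ 0.19  0.4   1.61 -0.    1.14  1.69]
place -1.0 [ 0.19  0.43  1.55 -0.    1.16  1.19]
place -0.5 [ 0.22  0.45  1.51 -0.    1.18  0.72]
place 0.0 [ 0.25  0.47  1.48 -0.    1.2   0.25]
place 0.5 [ 0.28  0.47  1.47  0.    1.2  -0.22]
place 1.0 [ 0.31  0.46  1.49  0.    1.19 -0.69]
place 1.5 [ 0.33  0.44  1.53  0.    1.17 -1.17]
place 2.0 [ 0.34  0.41  1.58 -0.    1.15 -1.66]
place 2.5 [ 0.33  0.38  1.63 -0.    1.13 -2.17]
place 3.0 [ 0.3   0.36  1.67 -0.    1.12 -2.7 ]
[597.9062809   13.87221926 232.40095542] 3.5167
expected rim centre (np.float64(256.42456916578783), np.float64(221.90991891862336)) edges [array([328., 222.]), array([185., 222.]), array([253., 150.]), array([260., 286.])] clips [array([258., 127.]), array([266., 286.])]
```

View pics/w1.png

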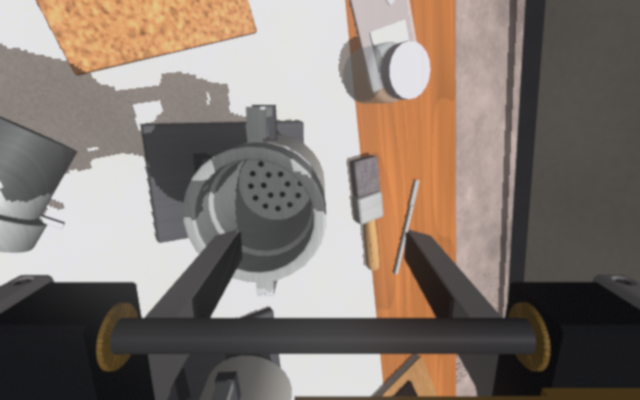

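In the wrist view the rim spans columns 184–326 and rows about 141–281, against a prediction of 185–328 and 150–286. Radial agreement is good, with about 3 mm sideways offset, so I'll shift the estimate and go in.

```bash
sed -i 's/RIM=np.array.*/RIM=np.array([588,18.,156.3])/' h.py; python3 - <<'E'
from h import *
x,y,z=cup()
def st(l): 
    f=robot.current_wrist_force(); print(l,"F cup",np.round([f@x,f@y,f@z],1),"open",robot.current_opening(),"ff",robot.current_finger_force(),"t",robot.current_clock())
robot.gripper_to(44,20)
robot.line_to(pose(1,0,20)[0],100); st("above")
hit=robot.line_to(pose(1,0,-6)[0],50,guard=6); st(hit); print((robot.current_eef_pos()-pose(1,0,-6)[0]))
cv2.imwrite("pics/w2.png",robot.camera("wrist")[:,:,::-1])
if not hit:
    robot.gripper_to(5,6); robot.hold(.2); st("closed 6N")
E
```

```text
above F cup [ 0.1  0.8 -0.5] open 43.57883063146932 ff 0.0 t 4.9667
False F cup [0.3 0.1 0.7] open 43.88370350509796 ff 0.0 t 5.6333
[ 0.04354131 -0.01432741 -0.27078972]
closed 6N F cup [-3.3  0.3  3.6] open 8.561588044589477 ff 6.012072712182999 t 6.525
```

View pics/w2.png

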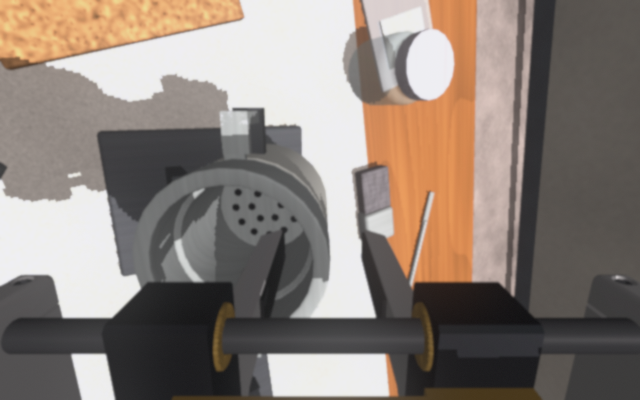

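The fingers straddle the collar wall and the opening is 8.6 mm, which fits the 9 mm wall. Now I'll grip firmly and twist in small steps.

```bash
python3 - <<'E'
from h import *
x,y,z=cup()
def st(l): 
    f=robot.current_wrist_force(); print(l,"F cup",np.round([f@x,f@y,f@z],1),"open",round(robot.current_opening(),2),"ff",round(robot.current_finger_force(),1),"t",robot.current_clock())
robot.gripper_to(5,60); robot.hold(.2); st("grip")
for a in np.arange(.1,.61,.1):
    p,o=pose(1,a,-6); robot.line_to(p,40,frame=o); st(round(a,2))
    if np.linalg.norm(robot.current_wrist_force())>80: break
robot.hold(.15)
cv2.imwrite("pics/w3.png",robot.camera("wrist")[:,:,::-1]); st("end")
E
```

```text
grip F cup [-3.6 -1.4  3.9] open 7.61 ff 59.8 t 6.9417
0.1 F cup [-1.8 -1.5  2.5] open 7.84 ff 59.8 t 7.2083
0.2 F cup [-0.7 -0.7  1.5] open 7.43 ff 59.9 t 7.475
0.3 F cup [ 1.  -0.5  1.5] open 7.74 ff 59.9 t 7.7417
0.4 F cup [-1.2  0.1  1.9] open 7.85 ff 59.9 t 8.0083
0.5 F cup [-1.8  1.2  1.5] open 7.79 ff 59.9 t 8.275
0.6 F cup [-1.1  1.   2.3] open 7.62 ff 59.9 t 8.5417
end F cup [-1.2  0.   2. ] open 7.65 ff 59.9 t 8.7417
```

View pics/w3.png

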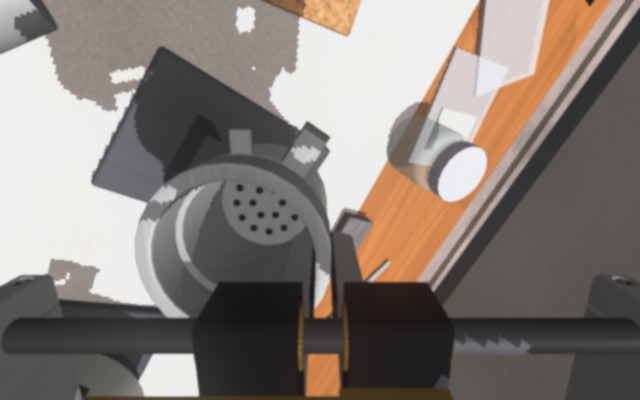

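After the twist the ear at (240,142) stands clear of the clip at (308,148), so I'll draw the basket out.

```bash
python3 - <<'E'
from h import *
x,y,z=cup()
def st(l): 
    f=robot.current_wrist_force(); print(l,"F",np.round(f,1),"open",round(robot.current_opening(),2),"ff",round(robot.current_finger_force(),1),"pos",robot.current_eef_pos().round(1),"t",robot.current_clock())
hit=robot.line_to(pose(1,.6,14)[0],40,guard=15); st(hit)
if not hit:
    hit=robot.line_to(pose(1,.6,114)[0],70,guard=15); st(hit)
if not hit:
    p=pose(1,.6,114)[0]; robot.line_to(p+[0,0,50],100)
    a=.3; yt=np.array([np.cos(a),np.sin(a),0]); o=R.from_matrix(np.c_[np.cross(yt,[0,0,-1]),yt,[0,0,-1]]).as_euler("xyz")
    P=np.array([574,226,116])+45.5*yt
    robot.move_ptp(P+[0,0,90],o); robot.hold(.3); st("over slab")
    cv2.imwrite("pics/t4.png",cv2.resize(robot.camera("side")[100:300,200:440,::-1],None,fx=3,fy=3))
E
```

```text
False F [ 0.1  0.1 -2.4] open 7.92 ff 59.9 pos [617.1  39.5 187.4] t 9.3917
False F [ 0.6 -0.1 -2.3] open 7.68 ff 59.9 pos [567.7  47.1 273.2] t 10.9667
over slab F [-0.3  1.1 -2.5] open 7.65 ff 59.9 pos [617.4 238.5 207.6] t 12.8333
```

View pics/t4.png

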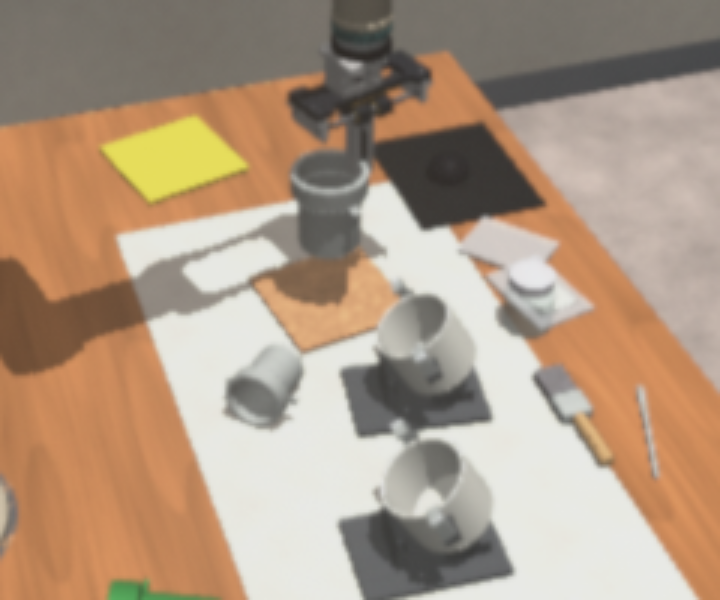

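The basket hangs upright in the grip over the slab (foot at about (330,245), slab centre around (325,300) below it). I'll lower it slowly with a guard and release.

```bash
python3 - <<'E'
from h import *
def st(l): 
    f=robot.current_wrist_force(); print(l,"F",np.round(f,1),"open",round(robot.current_opening(),2),"ff",round(robot.current_finger_force(),1),"pos",robot.current_eef_pos().round(1),"t",robot.current_clock())
p=robot.current_eef_pos(); p[2]=132
robot.line_to(p,60); st("132"); p[2]=106
hit=robot.line_to(p,12,guard=4); robot.hold(.3); st(hit)
cv2.imwrite("pics/s5.png",cv2.resize(robot.camera("side")[120:240,240:400,::-1],None,fx=4,fy=4,interpolation=2))
E
```

```text
132 F [ 0.1  0.7 -3.5] open 7.35 ff 59.9 pos [617.8 238.8 132.6] t 14.2667
True F [-0.3  0.8  6. ] open 7.47 ff 59.9 pos [617.5 238.7 115.6] t 15.9
```

View pics/s5.png

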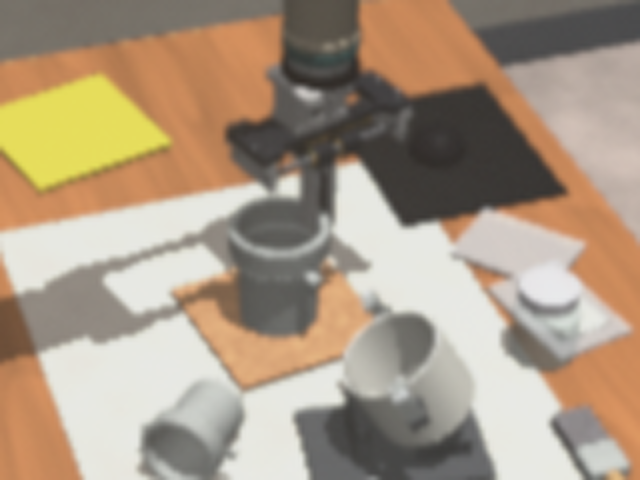

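The basket stands on the cork, with contact at the expected height (115.6 against 116), so I'll release and retreat.

```bash
python3 - <<'E'
from h import *
robot.gripper_to(44); robot.hold(.3); print(robot.current_finger_force(),robot.current_wrist_force().round(1))
p=robot.current_eef_pos(); p[2]+=130; print(robot.line_to(p,60,guard=8)); robot.hold(.5)
cv2.imwrite("pics/s6.png",cv2.resize(robot.camera("side")[120:240,240:400,::-1],None,fx=4,fy=4,interpolation=2))
print(robot.current_eef_pos(),robot.current_clock())
E
```

```text
0.0 [-1.2 -0.3  0.9]
False
[616.5223032  238.44496287 243.98531598] 19.85
```

View pics/s6.png

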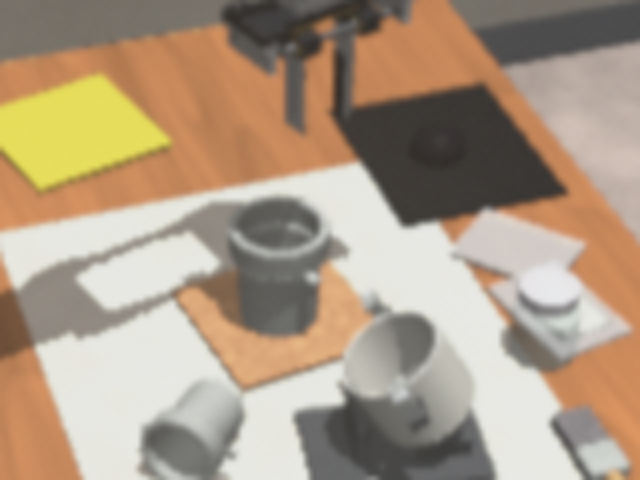

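The basket stands upright and free near the slab's centre (foot at about (277,315)), and the gripper is clear above it.

```bash
python3 -c "
from station import robot
print(robot.hand_in())"
```

```text
the job is handed in; nothing more can be done
None
```

The basket was twisted free, drawn out of the cup and lowered onto the cork slab, where it stands upright and released; I handed the job in at about 20 s on the clock, and no verdict came back.

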